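# Close a digestion vessel in its holding bracket

## Robot

A 6-joint arm with a two-finger parallel gripper is mounted at the origin on the work surface. World frame = base frame: x ahead of the robot, y to its left, z up, the work surface at z = 0. Lengths are in m, angles in rad, forces in N, time in s.
With the tool pointing down it reaches from about 0.375 to 0.925 m from the base axis. Payload 5.7 kg.
Tool frame: the origin (TCP) lies midway between the tips of the shut fingers; the grasp point (between the pads) lies 19 mm behind it; z points along the fingers, y is the direction in which the jaws open and shut (so a half turn about z gives the same grasp; the last joint's range is limited). The gripper opens to 85 mm and grips with 20 to 120 N. Pads are 22 mm wide; open, the fingers measure 114 mm over their backs; the gripper's body (76 mm by 85 mm) begins 54 mm behind the grasp point. The pads swing forward as they close: fully open they stand 13 mm farther back than shut.
Start: joints at [-1.215, 0.359, 1.51, -0, 1.272, -0.115], TCP at [0.272, -0.535, 0.207] pointing down, gripper open.
Joint ranges: [-2.97, 2.97], [-1.01, 2.36], [0.21, 2.38], [-0.96, 4.11], [0.2, 2.71], [-2.98, 2.98]. Speed limits (rad/s): [2.39, 2.39, 3.14, 3.14, 3.14, 3.14].

## Interface

Orientations are given as a rotation vector (axis times angle).
In Python, from bench import readout, cams, ticket gives the robot as it stands. The module is installed in compiled form; this text tells all that it offers.
- The arm moves only by the shell command python3 -m inch 'ROWS'. ROWS is a JSON object of lists of equal length, an entry for each row: "angular": the turn, a rotation vector about the tool's x, y, z normalised to -1 to 1, where 1 is 45 degrees, a list of three; "dp": the shift along the tool's x, y, z normalised to -1 to 1, where 1 is 0.08 m, a list of three; "gripper": the closure, from 0 (fully open) to 1 (shut). In form: {"angular": [[rx, ry, rz], ...], "dp": [[tx, ty, tz], ...], "gripper": [gripper, ...]}. A call has 1 to 8 rows; each row is the pose to reach, as a shift and turn from the pose measured when the call began, along the tool's axes at that moment; what a row does not reach only later rows make up. A row lasts 1/8 s, in which the tool goes at most 62.5 mm and 10.7 degrees, less where a joint would pass 70% of its speed; a pose out of reach is approached as far as the arm can. A call with a number of a shift or a turn outside -1 to 1 is refused whole. A call with a gripper value outside its range is refused whole. The fingers move at their own pace and stop on an object; the grip force is fixed at half the most. Time passes only in rows, so rows that repeat a pose let the fingers close. It gives the time, the measured TCP pose, the force and the opening at its end, in the units of the state.
- readout.get_obs(): the state, without advancing time (a new reading comes with each control period).
- cams.capture(name): name is "side" or "top" or "wrist"; returns the picture (420x560x3 uint8, red, green, blue); there is no depth.
- cams.camera_model(name): a dict with "fx", "fy", "cx", "cy" (pixels), "distortion" ([k1, k2, p1, p2, k3] as OpenCV has them; the pictures are not rectified), "rvec" (rotation vector, rad) and "tvec" (3), from world to camera coordinates, as OpenCV has them. Camera axes: x right, y down, z forward; pixel columns grow to the right and rows downward; lengths in m; the calibration is good to about 2 mm. A picture is of the moment at which its call begins: read the wrist's pose just before it. camera_model takes no time and is no camera call; for the wrist camera it gives the pose at the moment of the call.
- ticket.close_job(): hands the job in, once; it reports no verdict.
The state is a dict: "clock": time; "joints": joint angles; "qvel": joint speeds; "effort": joint torques, N m; "tool_pos": TCP position; "ee_rot": TCP orientation; "contact_force": force on the tool from outside, world axes, zero at the start; "torque": the same for the moment, N m; "grip_width": finger opening in m.
Only numpy, scipy, OpenCV 4.12 (cv2) and the standard library are available. Lean on these libraries where they do the work, as an engineer would, in place of code of your own. Each camera call takes 0.05 s, during which the arm holds its last target. There are 200 camera calls.

## Task

Slide the digestion vessel along the bench, without lifting or tipping it, fully home into the holding bracket, and then, with the bracket keeping it from spinning, screw its three-arm handle clockwise until it is tight against its stop. Leave the vessel standing fully home in the bracket, and leave the beaker, the jar and the stopper where they are.

Things in the scene. Friction and masses are not known exactly. Their poses are not given: they have to be found in the camera images.
- bracket: fixed dark-steel U bracket, walls 8 mm thick, 45 mm high. Origin on the bench where the centre of a fully home vessel stands. Open to its own -x; vessel slides in along its +x (roughly world +y). Inside: back wall at x = 45 mm, side walls at y = +-47 mm from x = -30 to 45; ahead of these, lips flare out to x = -77 (mouth 128 mm wide). Outside: bolted ears, 5 mm high, to y = +-83
- vessel: loose aluminium and steel vessel, about 0.6 kg. Origin at the centre of its underside, z up. Square foot 90 x 90 mm, 45 mm high, sides along its x and y; any side may go in first. On it a round barrel, 72 mm in diameter, to 55 mm height, then the handle. It slides or spins on the bench when its handle is turned, unless braced
- handle (a joint): angle of the handle on the vessel's thread, rad: 0 = tight against its stop; starts unscrewed by 1.3 to 2.2; turning clockwise seen from above lowers it. Turning takes about 0.18 N m; it stays where it is left and does not rise or fall
- hub (a point): centre of the handle (steel hub, black arms), on the vessel's axis 68 mm above its underside; turns with the handle. Hub: upright cylinder 28 mm in diameter, from 60 to 94 mm height. Three level round arms, 12 mm thick, centreline at 68 mm height, reach 46 mm from the axis along this point's +x and at 120 and 240 degrees from it
- beaker_rim (a point): small glass beaker, 68 mm in diameter, 75 mm high, a bystander; the point is the centre of its rim
- jar: small amber jar with black cap, 52 mm in diameter, 75 mm high, a bystander; origin at the centre of its underside
- stopper: black rubber stopper, 38 mm in diameter, 32 mm high, a bystander; origin at the centre of its underside
Things that resemble listed ones, but are neither listed nor needed, are in the scene too. Leave any red look-alike of the vessel alone.

How it is judged:
By the outcome, as a careful person would: the job done as asked, in the order asked, and still so for the second after the job is handed in, with the robot touching nothing.
It also fails if it takes over 72 s, if anything falls off the work surface, if the arm or the gripper's body presses on something with over 40 N, if the wrist force passes 120 N, or if a joint passes its speed limit or range.

## Working session

There is one attempt and no reset: what is moved stays moved. The work goes in short steps, Python scripts to look and compute and a shell command to move; the robot and the scene stay as the last step left them, time stands still between calls to the robot, and variables do not carry over. Pictures are saved under pics/ and viewed, about 8 in all and at most 12, crops included, and the job is handed in when it is done.

```bash
mkdir -p pics
cat > h.py <<'E'
import numpy as np,cv2
from bench import readout,cams
from scipy.spatial.transform import Rotation as R
def snap(n,f,crop=None,s=1):
    im=cams.capture(n)[:,:,::-1]
    cv2.imwrite('pics/raw_'+f,im)
    if crop: im=im[crop[1]:crop[3],crop[0]:crop[2]]
    if s!=1: im=cv2.resize(im,None,fx=s,fy=s,interpolation=cv2.INTER_CUBIC)
    cv2.imwrite('pics/'+f,im)
def M(n):
    m=cams.camera_model(n);K=np.array([[m['fx'],0,m['cx']],[0,m['fy'],m['cy']],[0,0,1]]);return K,np.array(m['distortion'],float),np.array(m['rvec'],float),np.array(m['tvec'],float)
def px2w(n,uv,z,m=None):
    K,d,r,t=m or M(n);uv=np.array(uv,float).reshape(-1,1,2)
    p=cv2.undistortPoints(uv,K,d).reshape(-1,2);Rm=cv2.Rodrigues(r)[0];c=-Rm.T@t
    D=np.c_[p,np.ones(len(p))]@Rm
    return c+D*((np.broadcast_to(z,len(p))-c[2])/D[:,2])[:,None]
def w2px(n,P,m=None):
    K,d,r,t=m or M(n);return cv2.projectPoints(np.array(P,float).reshape(-1,3),r,t,K,d)[0].reshape(-1,2)
E
python3 - <<'E'
from h import *
np.set_printoptions(precision=4,suppress=True)
print(readout.get_obs())
a=cams.capture('top')[:,:,::-1];cv2.imwrite('pics/top0r.png',a)
b=cams.capture('side')[:,:,::-1];cv2.imwrite('pics/side0r.png',b)
cv2.imwrite('pics/top0.png',cv2.resize(a,(800,600),interpolation=cv2.INTER_CUBIC))
cv2.imwrite('pics/side0.png',b)
for n in('top','side'):print(M(n))
E
```

```text
{'clock': 0.0, 'joints': array([-1.2151,  0.3595,  1.5115, -0.    ,  1.2725, -0.1151]), 'qvel': array([ 0.0008,  0.0016, -0.0001, -0.0009, -0.0017,  0.0013]), 'effort': array([  0.0001, -52.762 , -27.8619,   0.0001,   0.013 ,  -0.    ]), 'tool_pos': array([ 0.2719, -0.534 ,  0.2065]), 'ee_rot': array([-3.0531, -0.7323,  0.0004]), 'contact_force': array([ 0.3835, -0.4462,  0.9259]), 'torque': array([0.008 , 0.0358, 0.0058]), 'grip_width': 0.08523414409955851}
(array([[402.1695,   0.    , 274.0133],
       [  0.    , 402.1695, 202.1517],
       [  0.    ,   0.    ,   1.    ]]), array([-0.0462,  0.    ,  0.    ,  0.    ,  0.    ]), array([ 2.1683, -2.1263,  0.1598]), array([-0.1261,  0.6094,  0.7839]))
(array([[390.3195,   0.    , 274.5407],
       [  0.    , 390.3195, 206.1228],
       [  0.    ,   0.    ,   1.    ]]), array([-0.0908,  0.    ,  0.    ,  0.    ,  0.    ]), array([ 0.2474, -2.7276,  1.414 ]), array([0.5721, 0.1997, 0.7753]))
```

View pics/top0.png

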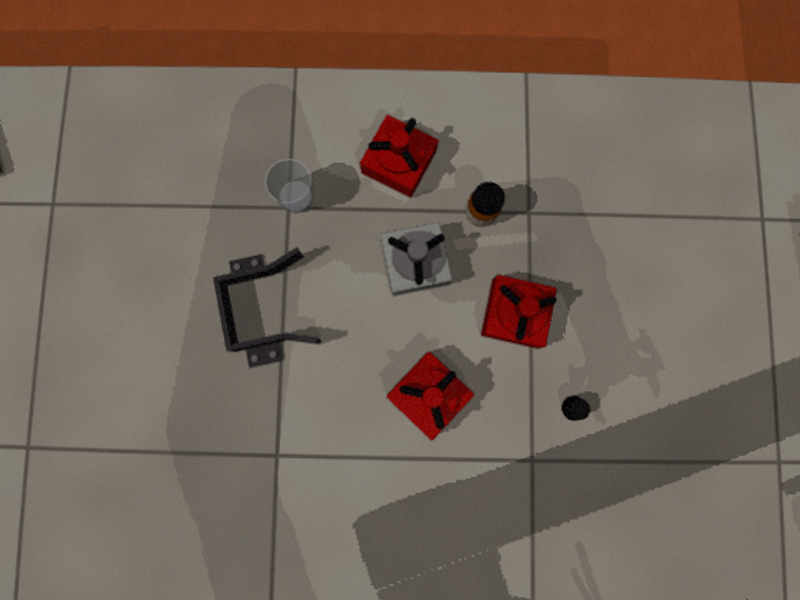

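View pics/side0.png

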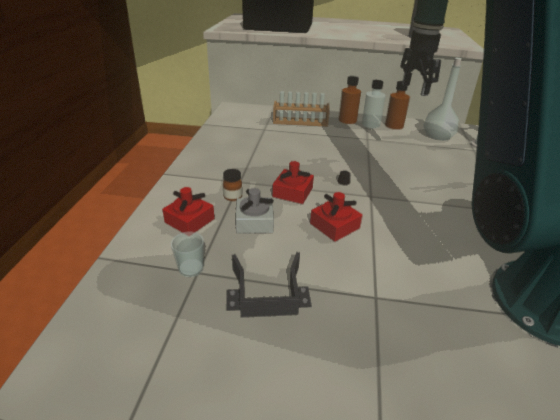

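The silver vessel is at about (417,258) in the enlarged top view, with red look-alikes at (400,153), (520,310) and (431,395). Only the aluminium one fits the description. The bracket is at (255,310) and opens to the right. Next I'll take an enlarged crop to confirm and measure.

Run:
```python
import cv2
a=cv2.imread('pics/top0r.png')[145:265,140:340]
cv2.imwrite('pics/c1.png',cv2.resize(a,None,fx=4,fy=4,interpolation=cv2.INTER_CUBIC))
```

```text
(no output)
```

View pics/c1.png

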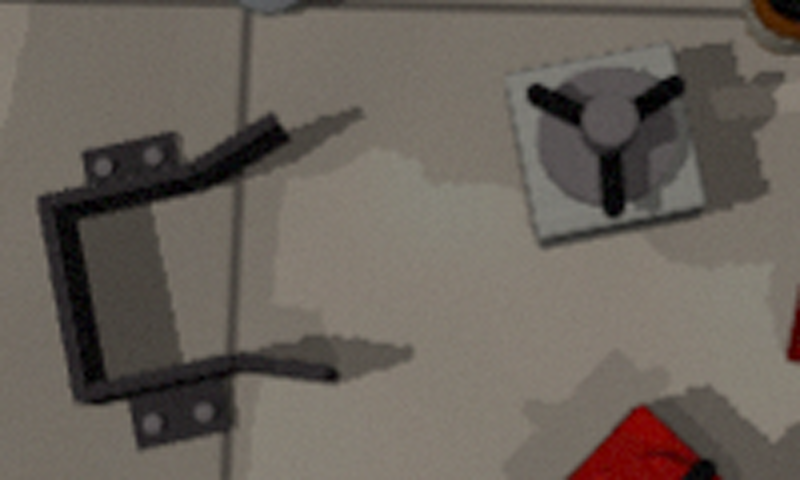

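Run:
```python
from h import *
from scipy.optimize import least_squares as ls
np.set_printoptions(precision=4,suppress=True)
m=M('top');u=lambda p:np.array(p,float)/4+[139.6,144.6]
print('cam',-cv2.Rodrigues(m[2])[0].T@m[3])
def fit(loc,px,x0):
    loc=np.array(loc);px=u(px)
    def P(q):
        c,s=np.cos(q[2]),np.sin(q[2]);return np.c_[q[0]+c*loc[:,0]-s*loc[:,1],q[1]+s*loc[:,0]+c*loc[:,1],loc[:,2]]
    r=ls(lambda q:(w2px('top',P(q),m)-px).ravel(),x0,x_scale=[.01,.01,.1]);print(r.x,np.degrees(r.x[2]),'\n',r.fun.reshape(-1,2)*4);return r.x
print('bracket');h=.045
b=fit([[.053,-.055,h],[.053,.055,h],[-.077,.068,h],[-.077,-.068,h]],[(40,200),(80,402),(338,376),(280,122)],[.55,.1,1.57])
print('vessel')
v=fit([[.045,-.045,h],[-.045,-.045,h],[-.045,.045,h],[.045,.045,h],[0,0,.094]],[(508,75),(668,45),(704,210),(541,238),(609,120)],[.6,0,1.57])
print('arms',px2w('top',u([(535,93),(680,87),(613,208)]),.071,m)-[v[0],v[1],0])
d=px2w('top',u([(535,93),(680,87),(613,208)]),.071,m)-[v[0],v[1],0];print(np.degrees(np.arctan2(d[:,1],d[:,0])))
c,s=np.cos(b[2]),np.sin(b[2]);e=(v-b)[:2];print('vessel in bracket',c*e[0]+s*e[1],-s*e[0]+c*e[1],np.degrees(v[2]-b[2]))
r=lambda x,y:px2w('top',[(x/1.4286,y/1.4286)],.07,m)[0]
for k,x,y in[('beaker',288,180),('jar',487,196),('red1',400,140),('red2',530,305),('red3',432,395),('stopper',575,405)]:print(k,r(x,y))
```

```text
cam [ 0.4916 -0.1127  0.8645]
bracket
[0.5826 0.0785 1.8149] 103.98798107869995 
 [[ 1.2438 -1.4832]
 [ 0.0518  4.7097]
 [-2.8137 -0.9581]
 [ 1.5735 -2.3936]]
vessel
[ 0.6592 -0.1483  1.7802] 101.99586067991376 
 [[-4.1455 -1.1271]
 [ 4.479  -2.4989]
 [ 3.5502 -1.0906]
 [-4.6041  3.4389]
 [ 0.7332  0.9687]]
arms [[ 0.0187  0.0369  0.071 ]
 [ 0.0233 -0.0364  0.071 ]
 [-0.0394 -0.0033  0.071 ]]
[  63.1516  -57.3929 -175.2785]
vessel in bracket -0.23856378638878928 -0.019514501207142917 -1.9921203987861793
beaker [0.7634 0.038  0.07  ]
jar [ 0.7454 -0.2487  0.07  ]
red1 [ 0.8274 -0.1223  0.07  ]
red2 [ 0.589  -0.3081  0.07  ]
red3 [ 0.4628 -0.1722  0.07  ]
stopper [ 0.4523 -0.3683  0.07  ]
```

```bash
cat > plan.py <<'E'
# prints dp/angular (normalised) to reach a world pose: x y z jaw-yaw(deg)
import sys;from h import *
x=[float(a) for a in sys.argv[1:5]]
o=readout.get_obs();Rc=R.from_rotvec(o['ee_rot']);m=Rc.as_matrix()
a=np.radians(x[3]+90);tx=np.array([np.cos(a),np.sin(a),0]);tz=np.array([0,0,-1.]);T=np.c_[tx,np.cross(tz,tx),tz]
dp=m.T@(np.array(x[:3])-o['tool_pos'])/.08
rv=(Rc.inv()*R.from_matrix(T)).as_rotvec()/(np.pi/4)
print('dp',dp.round(3),'ang',rv.round(3),'yaw',np.degrees(np.arctan2(m[1,1],m[0,1])).round(2),'pos',o['tool_pos'].round(4),'f',o['contact_force'].round(1),'j6',o['joints'][5].round(2),'t',o['clock'],'w',round(o['grip_width'],4))
E
python3 plan.py .659 -.148 .2 87
```

```text
dp [ 6.501 -2.107  0.088] ang [-0.000e+00 -3.000e-03 -3.334e+00] yaw -63.03 pos [ 0.2719 -0.5341  0.2066] f [ 0.  -0.3  1.4] j6 -0.12 t 0.1 w 0.0852
```

```bash
python3 -m inch '{"angular":[[0,0,-0.3],[0,0,-0.6],[0,0,-0.8],[0,0,-1],[0,0,-1]],"dp":[[1,-0.33,0],[1,-0.33,0],[1,-0.33,0],[1,-0.33,0],[1,-0.33,0]],"gripper":[0,0,0,0,0]}'
python3 -m inch '{"angular":[[0,0,-0.3],[0,0,-0.6],[0,0,-0.8],[0,0,-1],[0,0,-1]],"dp":[[1,0.5,0],[1,0.5,0],[1,0.5,0],[1,0.5,0],[1,0.5,0]],"gripper":[0,0,0,0,0]}'; python3 plan.py .659 -.148 .2 87
```

```text
clock: 0.72
tool_pos: [0.3312, -0.4739, 0.2063]
ee_rot: [-2.54, -1.845, -0.001]
contact_force: [0.0, 0.3, -0.0]
grip_width: 0.0859
clock: 1.35
tool_pos: [0.3938, -0.41, 0.2062]
ee_rot: [-1.643, -2.675, -0.003]
contact_force: [-0.2, -0.3, -0.4]
grip_width: 0.0853
dp [1.423 4.437 0.082] ang [ 0.002 -0.003 -1.336] yaw 26.88 pos [ 0.3938 -0.41    0.2062] f [-0.2 -0.3 -0.4] j6 -1.4 t 1.35 w 0.0853
```

```bash
python3 -m inch '{"angular":[[0,0,-0.25],[0,0,-0.5],[0,0,-0.67],[0,0,-0.67]],"dp":[[0.32,1,0],[0.32,1,0],[0.32,1,0],[0.32,1,0]],"gripper":[0,0,0,0]}'
python3 -m inch '{"angular":[[0,0,-0.25],[0,0,-0.5],[0,0,-0.67],[0,0,-0.67]],"dp":[[-0.2,1,0],[-0.2,1,0],[-0.2,1,0],[-0.2,1,0]],"gripper":[0,0,0,0]}'; python3 plan.py .659 -.148 .2 87
```

```text
clock: 1.85
tool_pos: [0.4536, -0.3509, 0.2061]
ee_rot: [-0.898, -3.008, -0.004]
contact_force: [-0.3, 0.1, -0.7]
grip_width: 0.085
clock: 2.35
tool_pos: [0.5107, -0.2929, 0.2061]
ee_rot: [-0.094, -3.138, -0.004]
contact_force: [-0.3, -0.4, 1.2]
grip_width: 0.0856
dp [-1.741  1.919  0.078] ang [ 0.004 -0.002 -0.01 ] yaw 86.56 pos [ 0.5107 -0.2929  0.2061] f [-0.3 -0.4  1.2] j6 -2.15 t 2.35 w 0.0856
```

```bash
python3 -m inch '{"angular":[[0,0,0],[0,0,0],[0,0,0]],"dp":[[-0.87,0.96,0],[-0.87,0.96,0],[-0.87,0.96,0]],"gripper":[0,0,0]}'
python3 -m inch '{"angular":[[0,0,0],[0,0,0],[0,0,0],[0,0,0]],"dp":[[-0.87,0.96,0.06],[-0.87,0.96,0.06],[-0.87,0.96,0.06],[-0.87,0.96,0.06]],"gripper":[0,0,0,0]}'; python3 plan.py .659 -.148 .2 87
python3 -c "
from h import *
import pickle
m=M('wrist');snap('wrist','w1.png');pickle.dump(m,open('w1.pkl','wb'))
print(-cv2.Rodrigues(m[2])[0].T@m[3], w2px('wrist',[[.6592,-.1483,.094]],m))"
```

```text
clock: 2.72
tool_pos: [0.5863, -0.2191, 0.2061]
ee_rot: [-0.101, -3.139, -0.005]
contact_force: [-0.9, 0.6, 0.3]
grip_width: 0.0855
clock: 3.22
tool_pos: [0.6595, -0.1482, 0.2011]
ee_rot: [-0.106, -3.137, -0.004]
contact_force: [-0.2, -0.3, -0.2]
grip_width: 0.0849
dp [0.007 0.002 0.014] ang [ 0.003 -0.003 -0.019] yaw 86.13 pos [ 0.6595 -0.1482  0.2011] f [-0.2 -0.3 -0.2] j6 -1.83 t 3.225 w 0.0849
[ 0.58806312 -0.14335456  0.36709468] [[276.94720519 202.48768218]]
```

View pics/w1.png

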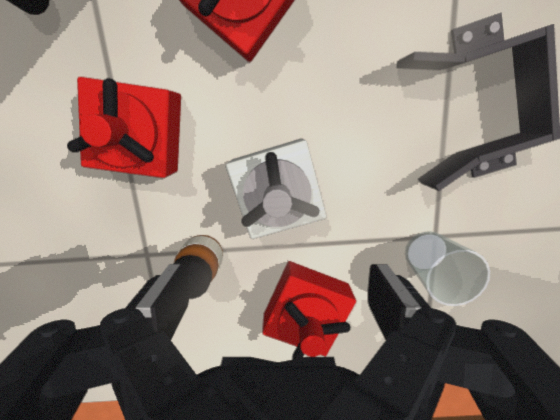

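The wrist view shows the silver vessel at (277,190) with its hub top at about (278,203). I predicted (277,202), so it agrees with the top view. The bracket is visible at right. I'll enlarge to refine both.

```bash
python3 -c "
import cv2
a=cv2.imread('pics/raw_w1.png')[5:250,215:560]
cv2.imwrite('pics/c2.png',cv2.resize(a,None,fx=2.3,fy=2.3,interpolation=cv2.INTER_CUBIC))"
```

```text
(no output)
```

View pics/c2.png

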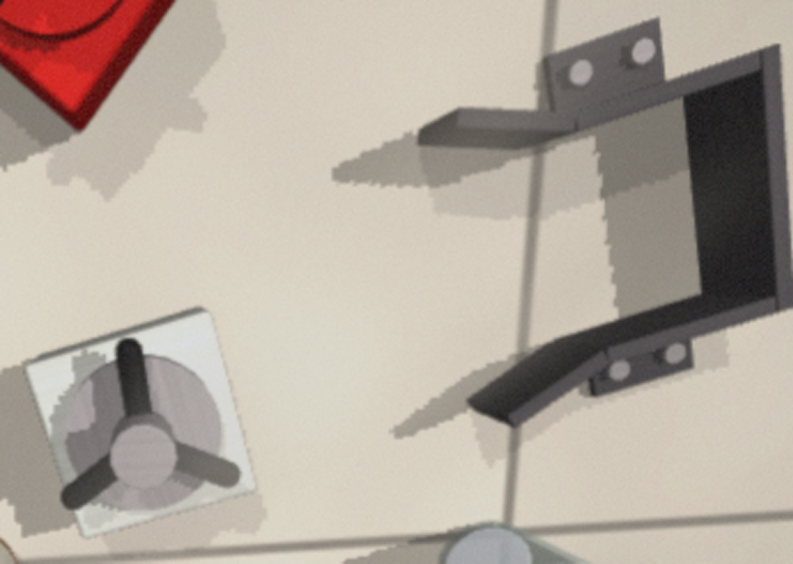

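Run:
```python
from h import *
import pickle
from scipy.optimize import least_squares as ls
np.set_printoptions(precision=4,suppress=True)
m=pickle.load(open('w1.pkl','rb'));u=lambda p:np.array(p,float)/2.3+[214.7,4.7]
def fit(loc,px,x0):
    loc=np.array(loc);px=u(px)
    def P(q):
        c,s=np.cos(q[2]),np.sin(q[2]);return np.c_[q[0]+c*loc[:,0]-s*loc[:,1],q[1]+s*loc[:,0]+c*loc[:,1],loc[:,2]]
    r=ls(lambda q:(w2px('wrist',P(q),m)-px).ravel(),x0,x_scale=[.01,.01,.1],loss='soft_l1');print(r.x,np.degrees(r.x[2]),'\n',(w2px('wrist',P(r.x),m)-px)*2.3);return r.x
h=.045
b=fit([[.045,.047,h],[.045,-.047,h],[-.03,.047,h],[-.03,-.047,h],[.045,-.047,0],[.053,.055,h]],[(763,70),(776,296),(578,131),(605,350),(701,293),(779,45)],[.58,.08,1.8])
v=fit([[.045,.045,h],[-.045,.045,h],[.045,-.045,h],[-.045,-.045,h],[0,0,.094]],[(207,313),(27,366),(255,490),(83,537),(144,456)],[.66,-.15,1.8])
c,s=np.cos(b[2]),np.sin(b[2]);e=(v-b)[:2];print('vessel in bracket',c*e[0]+s*e[1],-s*e[0]+c*e[1],np.degrees(v[2]-b[2]))
d=px2w('wrist',u([(128,347),(235,478),(69,497)]),.07,m)-[v[0],v[1],0];print(np.degrees(np.arctan2(d[:,1],d[:,0])))
```

```text
[0.5838 0.0814 1.8144] 103.95728855734575 
 [[-0.628   0.2569]
 [ 0.3789  0.8286]
 [-1.0209  1.4646]
 [ 0.6251 -0.8163]
 [-1.695   0.6002]
 [ 2.558  -2.8582]]
[ 0.6599 -0.1483  1.7958] 102.88948474503869 
 [[ 3.6424 -5.9845]
 [-6.5828 -0.6657]
 [ 4.6868  1.0667]
 [-1.0336  4.415 ]
 [-0.8409  0.4965]]
vessel in bracket -0.24128059681326597 -0.01837255605630979 -1.0678038123070621
[-175.0768   64.4226  -56.7813]
```

```bash
python3 -m inch '{"angular":[[0,0,0],[0,0,0],[0,0,0]],"dp":[[0,0,1],[0,0,1],[0,0,1]],"gripper":[0,0,0]}'
python3 plan.py .6599 -.1483 .0775 87
```

```text
clock: 3.65
tool_pos: [0.6575, -0.1488, 0.1202]
ee_rot: [-0.109, -3.134, -0.006]
contact_force: [0.4, 0.8, 0.6]
grip_width: 0.0853
dp [-0.033  0.006  0.534] ang [ 0.004 -0.007 -0.022] yaw 86.03 pos [ 0.6575 -0.1488  0.1202] f [0.4 0.8 0.6] j6 -1.83 t 3.65 w 0.0853
```

```bash
python3 -m inch '{"angular":[[0,0,0],[0,0,0],[0,0,0],[0,0,0]],"dp":[[-0.033,0.006,0.25],[-0.033,0.006,0.534],[-0.033,0.006,0.534],[-0.033,0.006,0.534]],"gripper":[0,0,0,0]}'
python3 plan.py .6599 -.1483 .0775 87
python3 -m inch '{"angular":[[0,0,0],[0,0,0],[0,0,0],[0,0,0],[0,0,0],[0,0,0]],"dp":[[0,0,0],[0,0,0],[0,0,0],[0,0,0],[0,0,0],[0,0,0]],"gripper":[0.3,0.5,0.7,1,1,1]}'
python3 plan.py .6599 -.1483 .0775 87
```

```text
clock: 4.15
tool_pos: [0.6608, -0.1486, 0.0785]
ee_rot: [-0.109, -3.136, -0.005]
contact_force: [-0.7, 1.5, 0.2]
grip_width: 0.0852
dp [0.012 0.003 0.013] ang [ 0.004 -0.005 -0.022] yaw 86.02 pos [ 0.6608 -0.1486  0.0785] f [-0.7  1.5  0.2] j6 -1.83 t 4.15 w 0.0852
clock: 4.9
tool_pos: [0.6608, -0.1486, 0.0784]
ee_rot: [-0.109, -3.135, -0.005]
contact_force: [-0.0, 1.0, -0.4]
grip_width: 0.0
dp [0.011 0.003 0.012] ang [ 0.004 -0.005 -0.022] yaw 86.03 pos [ 0.6608 -0.1486  0.0784] f [-0.   1.  -0.4] j6 -1.83 t 4.9 w 0.0
```

The fingers shut to 0, so the hub isn't between them. I'll look.

```bash
python3 -c "
from h import *
import pickle
m=M('wrist');pickle.dump(m,open('w2.pkl','wb'));snap('wrist','w2.png');snap('side','s2.png')
a=cv2.imread('pics/raw_s2.png')[120:290,150:370];b=cv2.imread('pics/raw_w2.png')
a=cv2.resize(a,(400,309),interpolation=cv2.INTER_CUBIC);b=cv2.resize(b,(400,300),interpolation=cv2.INTER_AREA)
c=np.zeros((309,800,3),np.uint8);c[:,:400]=a;c[:300,400:]=b;cv2.imwrite('pics/c3.png',c)"
```

```text
(no output)
```

View pics/c3.png

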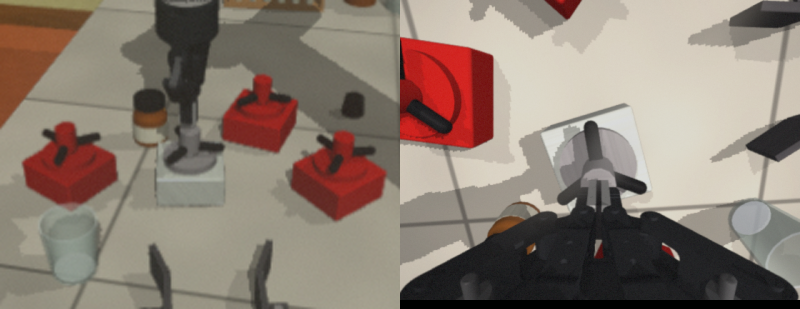

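```bash
python3 -c "
from h import *
import pickle
m=pickle.load(open('w2.pkl','rb'))
print(w2px('wrist',[[.6599,-.1483,.094],[.6608,-.1486,.0784]],m), px2w('wrist',[(276,240)],.094,m))
a=cv2.imread('pics/raw_w2.png')[130:330,180:370];cv2.imwrite('pics/c4.png',cv2.resize(a,None,fx=3,fy=3,interpolation=cv2.INTER_CUBIC))"
```

```text
[[277.39292848 259.07171513]
 [276.95167907 249.12440402]] [[ 0.64888605 -0.14827484  0.094     ]]
```

View pics/c4.png

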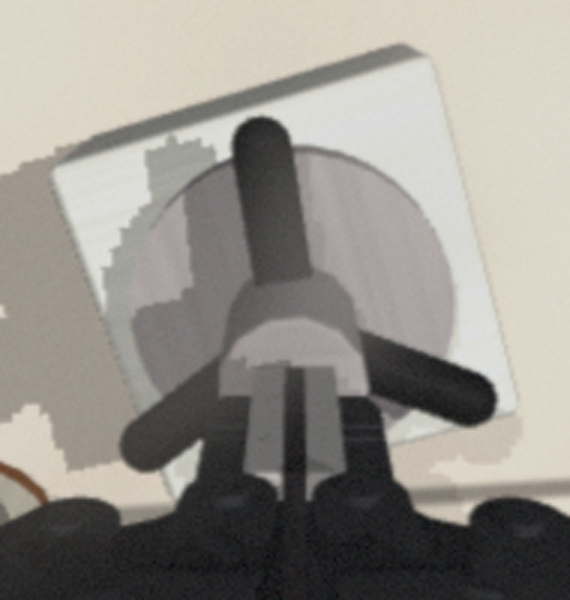

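```bash
python3 -c "
from h import *
P=[[.6599,-.1483,.094],[.6599,-.1483,.06],[.6608,-.1486,.0784],[.6608,-.1486,.111],[.65,-.1486,.0784]]
p=w2px('side',P);print(p)
x,y=(p[0]-[45,50]).astype(int)
a=cv2.imread('pics/raw_s2.png')[y:y+100,x:x+90];a=cv2.resize(a,None,fx=6,fy=6,interpolation=cv2.INTER_CUBIC)
for q,c in zip(p,[(0,255,0),(0,255,0),(0,0,255),(255,0,0),(255,0,255)]):
  t=tuple(int(k) for k in (q-[x,y]+.5)*6);print(t);cv2.circle(a,t,4,c,1)
cv2.imwrite('pics/c5.png',a)"
```

```text
[[252.94857324 190.61617259]
 [253.09811533 202.41256397]
 [252.6763074  195.97936779]
 [252.52474775 184.42258723]
 [257.09905467 196.48238625]]
(278, 306)
(279, 377)
(277, 338)
(276, 269)
(303, 341)
```

View pics/c5.png

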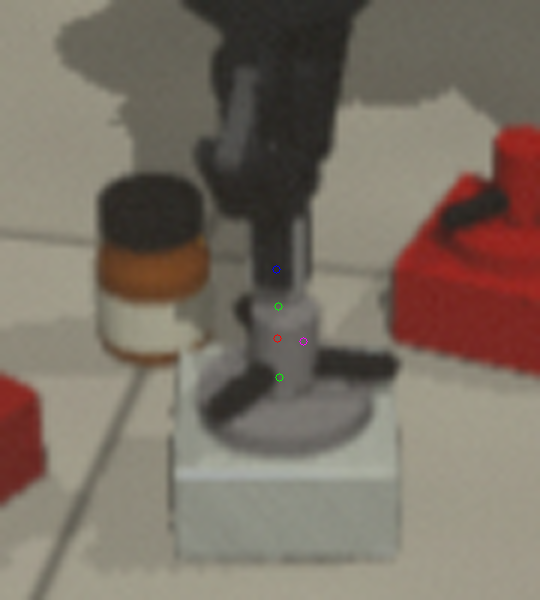

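The side view puts the finger tips on top of the hub, at about (275,290) in the crop, which is z ≈ 0.10 and not 0.078. The hub and vessel fit the model. I'll raise 30 mm and check numerically whether the tips were displaced or the reported TCP is offset.

```bash
python3 -m inch '{"angular":[[0,0,0],[0,0,0],[0,0,0]],"dp":[[0,0,-0.4],[0,0,-0.4],[0,0,-0.4]],"gripper":[1,1,1]}'
python3 - <<'E'
from h import *
o=readout.get_obs();print(o['tool_pos'],o['grip_width'],o['joints'])
snap('wrist','w3.png');snap('side','s3.png')
a=cv2.imread('pics/raw_w2.png').mean(2);b=cv2.imread('pics/raw_w3.png').mean(2)
print('tcp wrist',w2px('wrist',[o['tool_pos']]),'side',w2px('side',[o['tool_pos']]))
for c in(268,270,286,289):print(c,'\n',a[225:300:4,c].astype(int),'\n',b[225:300:4,c].astype(int))
s=cv2.imread('pics/raw_s3.png').mean(2);s2=cv2.imread('pics/raw_s2.png').mean(2);print(s2[160:206:2,252].astype(int),'\n',s[160:206:2,252].astype(int))
E
```

```text
clock: 5.38
tool_pos: [0.6607, -0.1486, 0.1101]
ee_rot: [-0.109, -3.135, -0.005]
contact_force: [0.5, 0.9, -0.0]
grip_width: 0.0004
[ 0.6607214  -0.1486015   0.11013615] 0.000364207528312624 [-0.32424739  0.55936872  1.42709023  0.00204834  1.16022288 -1.82653267]
tcp wrist [[276.76573605 250.54618837]] side [[252.561703   184.73810642]]
268 
 [ 93  96  99 130 158 154 152 112 110 106 107 109 108 106 107 106 118  33
  31] 
 [161 157 160 160 160 155 159 116 112 111 111 114 109 109 109 108  97  34
  32]
270 
 [ 96  98 103 151 156 158 152 111 109 105 108 105 107 106 108 105 169  37
  33] 
 [163 158 162 162 160 159 158 119 110 114 111 109 108 106 109 109 125  32
  39]
286 
 [119 117 115 138 160 157 160 112 111 106 105 105 104 107 105  86 121  33
  31] 
 [163 162 160 165 161 161 161 113 110 110 111 108 105 107  91  85 120  33
  32]
289 
 [120 121 121 122 163 157 163 112 109 110 108 107 106 106 108  97  62  34
  38] 
 [165 164 161 164 161 165 164 114 110 106 109 105 109 107 106  85  62  37
  35]
[ 39  41  57  42  42  39  39  38  39  39  42  44  41  44  63  86 105 106
  97  97  89  52  69] 
 [ 38  38  36  39  40  45  44  44  61  97  95  97 122 139 126 116 117 106
  97  97  91  52  69]
```

The tips stay fixed in the wrist picture, so they really lie about 19–25 mm above the reported TCP. I'll open, go 20 mm deeper and grasp again.

```bash
python3 -m inch '{"angular":[[0,0,0],[0,0,0],[0,0,0],[0,0,0],[0,0,0],[0,0,0]],"dp":[[0,0,0],[0,0,0],[0,0,0],[0,0,0.3],[0,0,0.63],[0,0,0.63]],"gripper":[0,0,0,0,0,0]}'
python3 -m inch '{"angular":[[0,0,0],[0,0,0],[0,0,0],[0,0,0],[0,0,0],[0,0,0]],"dp":[[0,0,0],[0,0,0],[0,0,0],[0,0,0],[0,0,0],[0,0,0]],"gripper":[0.3,0.5,0.7,1,1,1]}'
python3 plan.py .6599 -.1483 .058 87
```

```text
clock: 6.22
tool_pos: [0.6578, -0.1476, 0.0569]
ee_rot: [-0.109, -3.129, -0.008]
contact_force: [0.1, 0.2, 0.3]
grip_width: 0.0853
clock: 6.98
tool_pos: [0.6585, -0.1485, 0.058]
ee_rot: [-0.109, -3.131, -0.006]
contact_force: [-1.0, -2.6, 5.9]
grip_width: 0.025
dp [-0.018  0.004 -0.   ] ang [ 0.004 -0.011 -0.022] yaw 86.03 pos [ 0.6585 -0.1485  0.058 ] f [-1.  -2.6  5.9] j6 -1.83 t 6.975 w 0.025
```

```bash
python3 -m inch '{"angular":[[0,0,0],[0,0,0],[0,0,0]],"dp":[[0,0,0],[0,0,0],[0,0,0]],"gripper":[1,1,1]}'
python3 -m inch '{"angular":[[0,0,0],[0,0,0],[0,0,0]],"dp":[[0,0,-0.02],[0,0,-0.02],[0,0,-0.02]],"gripper":[1,1,1]}'
python3 - <<'E'
from h import *
snap('wrist','w4.png');snap('side','s4.png')
s=cv2.imread('pics/raw_s4.png')[150:250,205:305]
w=cv2.imread('pics/raw_w4.png')[130:330,180:370]
c=np.zeros((400,800,3),np.uint8);c[:,:400]=cv2.resize(s,(400,400),interpolation=cv2.INTER_CUBIC);c[:,400:780]=cv2.resize(w,(380,400),interpolation=cv2.INTER_CUBIC);cv2.imwrite('pics/c6.png',c)
E
```

```text
clock: 7.35
tool_pos: [0.6585, -0.1485, 0.0581]
ee_rot: [-0.109, -3.131, -0.006]
contact_force: [-1.1, -1.8, 2.1]
grip_width: 0.025
clock: 7.72
tool_pos: [0.6576, -0.148, 0.0587]
ee_rot: [-0.108, -3.129, -0.007]
contact_force: [-0.1, -0.2, -6.5]
grip_width: 0.0253
```

View pics/c6.png

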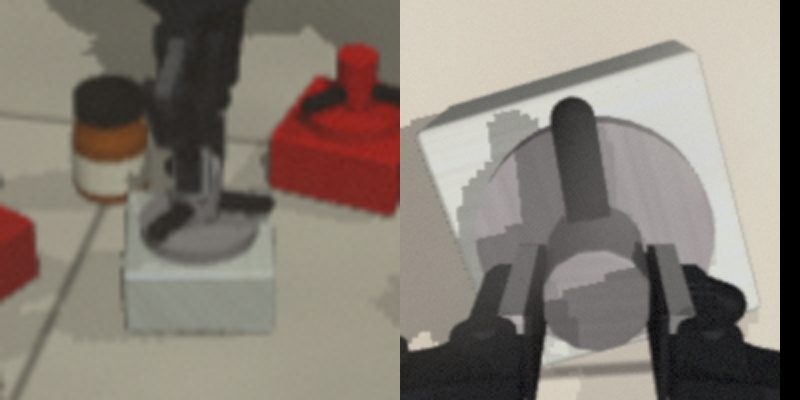

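The hub is now gripped between the pads, visible at (595,300) in the wrist half, and the foot is flat. Fz ≈ -6.5 N means I'm carrying its weight, so I'll ease down before sliding.

```bash
python3 -m inch '{"angular":[[0,0,0],[0,0,0]],"dp":[[0,0,0.012],[0,0,0.012]],"gripper":[1,1]}'
python3 - <<'E'
from h import *
o=readout.get_obs();p=o['tool_pos'];Rm=R.from_rotvec(o['ee_rot']).as_matrix()
b=np.radians(103.96);bx=np.array([np.cos(b),np.sin(b)]);by=np.array([-bx[1],bx[0]]);B=np.array([.5836,.081])
for o_ in(-.1,-.05,0):
    t=B+o_*bx;print(o_,t,(Rm.T@np.r_[t-p[:2],0]/.08).round(3))
print(p,o['contact_force'],'in bracket',(p[:2]-B)@bx,(p[:2]-B)@by)
E
```

```text
clock: 8.07
tool_pos: [0.6581, -0.1485, 0.0583]
ee_rot: [-0.109, -3.13, -0.006]
contact_force: [-0.5, -2.0, -4.1]
grip_width: 0.0254
-0.1 [ 0.60772444 -0.01604644] [0.743 1.607 0.013]
-0.05 [0.59566222 0.03247678] [0.936 2.202 0.017]
0 [0.5836 0.081 ] [1.128 2.797 0.021]
[ 0.65814128 -0.1484552   0.05827823] [-0.46536211 -1.98794504 -4.05751623] in bracket -0.24066077188213617 -0.01698486467298325
```

```bash
python3 -m inch '{"angular":[[0,0,0],[0,0,0],[0,0,0],[0,0,0],[0,0,0],[0,0,0],[0,0,0]],"dp":[[0.05,0.1,0.01],[0.11,0.21,0.01],[0.16,0.32,0.01],[0.22,0.42,0.01],[0.27,0.53,0.01],[0.32,0.63,0.01],[0.32,0.63,0.01]],"gripper":[1,1,1,1,1,1,1]}'
python3 plan.py .6134 -.0452 .058 87
```

```text
clock: 8.95
tool_pos: [0.6359, -0.0951, 0.0582]
ee_rot: [-0.108, -3.13, -0.007]
contact_force: [1.7, -1.9, 0.2]
grip_width: 0.0249
dp [0.323 0.603 0.008] ang [ 0.006 -0.012 -0.021] yaw 86.06 pos [ 0.6359 -0.0951  0.0582] f [ 1.7 -1.9  0.2] j6 -1.76 t 8.95 w 0.0249
```

```bash
python3 -m inch '{"angular":[[0,0,0],[0,0,0],[0,0,-0.01],[0,0,-0.02],[0,0,-0.024],[0,0,-0.024],[0,0,-0.024]],"dp":[[0.05,0.1,0],[0.11,0.2,0],[0.16,0.3,0],[0.22,0.4,0],[0.27,0.5,0.005],[0.323,0.6,0.005],[0.323,0.6,0.005]],"gripper":[1,1,1,1,1,1,1]}'
python3 - <<'E'
from h import *
import pickle
m=M('wrist');pickle.dump(m,open('w5.pkl','wb'));snap('wrist','w5.png')
print(readout.get_obs()['tool_pos'])
a=cv2.imread('pics/raw_w5.png')[60:310,190:520];cv2.imwrite('pics/c7.png',cv2.resize(a,None,fx=2.4,fy=2.4,interpolation=cv2.INTER_CUBIC))
E
```

```text
clock: 9.82
tool_pos: [0.6126, -0.0441, 0.0581]
ee_rot: [-0.077, -3.13, -0.009]
contact_force: [1.3, -0.9, 0.7]
grip_width: 0.0251
[ 0.61260879 -0.04429342  0.05806404]
```

View pics/c7.png

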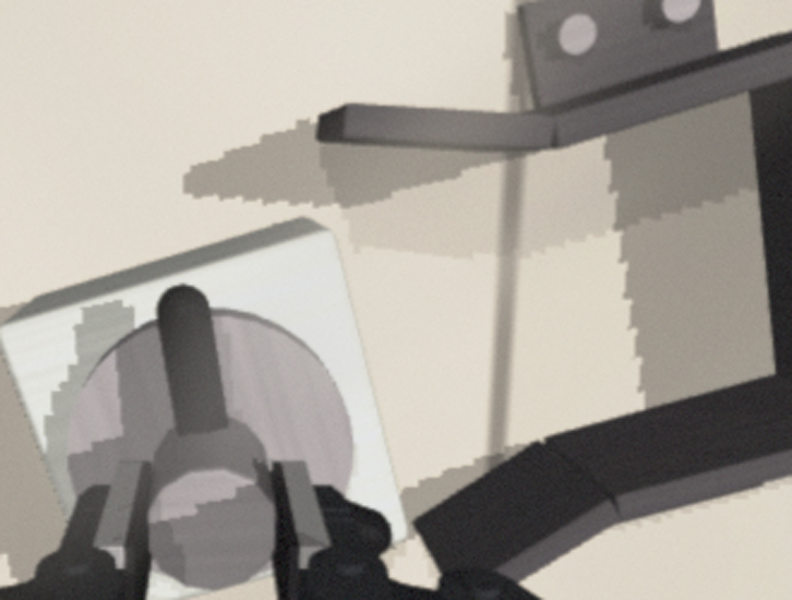

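Run:
```python
from h import *
import pickle
np.set_printoptions(precision=4,suppress=True)
m=pickle.load(open('w5.pkl','rb'));u=lambda p:np.array(p,float)/2.4+[189.7,59.7]
b=np.radians(103.96);bx=np.array([np.cos(b),np.sin(b)]);by=np.array([-bx[1],bx[0]]);B=np.array([.5836,.081])
def w(n,p,z):
    q=px2w('wrist',u(p),z,m)[:,:2];d=q[1]-q[0];print(n,'bracket frame mm',(np.c_[(q-B)@bx,(q-B)@by]*1e3).round(1).tolist(),'ang rel',(np.degrees(np.arctan2(d[1],d[0]))-103.96).round(2))
w('foot +y edge',[(8,322),(330,230)],.045)
w('foot +y bottom',[(40,296),(305,218)],0)
w('foot front edge',[(405,535),(330,230)],.045)
w('wall +y',[(556,148),(750,92)],.045)
w('wall -y',[(615,516),(790,450)],.045)
w('wall -y floor',[(545,437),(775,375)],0)
w('backfloor',[(775,375),(752,92)],0)
w('hub',[(211,528),(212,528)],.094)
```

```text
foot +y edge bracket frame mm [[-168.0, 45.6], [-85.1, 44.4]] ang rel -0.84
foot +y bottom bracket frame mm [[-170.4, 44.5], [-85.6, 43.8]] ang rel -0.48
foot front edge bracket frame mm [[-85.7, -41.5], [-85.1, 44.4]] ang rel -270.38
wall +y bracket frame mm [[-29.5, 47.5], [15.4, 46.9]] ang rel -0.82
wall -y bracket frame mm [[-29.8, -52.4], [17.3, -46.5]] ang rel 7.14
wall -y floor bracket frame mm [[-28.0, -47.5], [46.2, -47.8]] ang rel -0.19
backfloor bracket frame mm [[46.2, -47.8], [47.0, 41.1]] ang rel -270.52
hub bracket frame mm [[-128.4, 1.5], [-128.2, 1.4]] ang rel -16.91
```

The vessel is square to the bracket within about 0.5° and 1 mm laterally, with its front edge at x ≈ -85 mm, so I'll slide it in.

```bash
python3 -m inch '{"angular":[[0,0,0],[0,0,0],[0,0,0],[0,0,0],[0,0,0],[0,0,0],[0,0,0]],"dp":[[0.035,0.13,0],[0.07,0.26,0],[0.11,0.39,0],[0.15,0.52,0],[0.185,0.64,0.005],[0.222,0.766,0.005],[0.222,0.766,0.005]],"gripper":[1,1,1,1,1,1,1]}'
python3 plan.py .5836 .081 .058 87.2
```

```text
clock: 10.75
tool_pos: [0.5975, 0.0183, 0.0581]
ee_rot: [-0.077, -3.129, -0.01]
contact_force: [1.4, -1.9, 0.6]
grip_width: 0.0252
dp [0.212 0.774 0.009] ang [ 0.008 -0.015 -0.   ] yaw 87.18 pos [0.5975 0.0183 0.0581] f [ 1.4 -1.9  0.6] j6 -1.61 t 10.75 w 0.0252
```

```bash
python3 -m inch '{"angular":[[0,0,0],[0,0,0],[0,0,0],[0,0,0],[0,0,0],[0,0,0],[0,0,0]],"dp":[[0.03,0.1,0],[0.06,0.2,0],[0.09,0.3,0],[0.12,0.4,0],[0.15,0.5,0.005],[0.17,0.575,0.005],[0.17,0.575,0.005]],"gripper":[1,1,1,1,1,1,1]}'
python3 plan.py .5836 .081 .058 87.2
```

```text
clock: 11.62
tool_pos: [0.5863, 0.0645, 0.0583]
ee_rot: [-0.076, -3.129, -0.009]
contact_force: [2.1, -4.4, 2.8]
grip_width: 0.0251
dp [0.044 0.204 0.005] ang [ 0.007 -0.014  0.   ] yaw 87.2 pos [0.5863 0.0645 0.0583] f [ 2.1 -4.4  2.8] j6 -1.54 t 11.625 w 0.0251
```

```bash
python3 -m inch '{"angular":[[0,0,0],[0,0,0],[0,0,0],[0,0,0],[0,0,0]],"dp":[[0.015,0.06,0],[0.03,0.12,0],[0.045,0.17,0],[0.05,0.19,0],[0.05,0.19,0]],"gripper":[1,1,1,1,1]}'
python3 -m inch '{"angular":[[0,0,0],[0,0,0],[0,0,0],[0,0,0]],"dp":[[0.005,0.015,0],[0.01,0.03,0],[0.01,0.04,0],[0.01,0.04,0]],"gripper":[1,1,1,1]}'
python3 plan.py .5836 .081 .058 87.2
```

```text
clock: 12.25
tool_pos: [0.5832, 0.079, 0.0584]
ee_rot: [-0.076, -3.129, -0.008]
contact_force: [1.1, -5.7, 2.7]
grip_width: 0.0253
clock: 12.75
tool_pos: [0.5826, 0.0812, 0.0585]
ee_rot: [-0.076, -3.129, -0.006]
contact_force: [1.4, -6.4, 3.3]
grip_width: 0.0253
dp [-0.013 -0.002  0.006] ang [ 0.004 -0.015  0.   ] yaw 87.22 pos [0.5826 0.0812 0.0585] f [ 1.4 -6.4  3.3] j6 -1.51 t 12.75 w 0.0253
```

```bash
python3 -m inch '{"angular":[[0,0,0],[0,0,0],[0,0,0]],"dp":[[0.005,0.02,0],[0.01,0.04,0],[0.01,0.04,0]],"gripper":[1,1,1]}'
python3 -m inch '{"angular":[[0,0,0],[0,0,0],[0,0,0]],"dp":[[0.005,0.02,0],[0.01,0.04,0],[0.01,0.04,0]],"gripper":[1,1,1]}'
python3 plan.py .5836 .081 .058 87.2
```

```text
clock: 13.12
tool_pos: [0.5823, 0.0829, 0.0586]
ee_rot: [-0.075, -3.13, -0.003]
contact_force: [1.6, -6.6, 2.3]
grip_width: 0.0254
clock: 13.5
tool_pos: [0.5823, 0.083, 0.0587]
ee_rot: [-0.074, -3.13, 0.004]
contact_force: [2.2, -12.6, 2.5]
grip_width: 0.0253
dp [-0.018 -0.025  0.009] ang [-0.004 -0.013  0.002] yaw 87.31 pos [0.5823 0.083  0.0587] f [  2.2 -12.6   2.5] j6 -1.5 t 13.5 w 0.0253
```

Home contact: Fy is -12.6 N and y stopped at 0.083. Now I'll turn clockwise (+rz about the tool's down axis) with a light inward bias.

```bash
python3 -m inch '{"angular":[[0,0,0.15],[0,0,0.3],[0,0,0.45],[0,0,0.6],[0,0,0.75],[0,0,0.9],[0,0,0.9]],"dp":[[-0.01,0.01,0.005],[-0.01,0.01,0.005],[-0.01,0.01,0.005],[-0.01,0.01,0.005],[-0.01,0.01,0.005],[-0.01,0.01,0.005],[-0.01,0.01,0.005]],"gripper":[1,1,1,1,1,1,1]}'
python3 plan.py .5831 .083 .058 50; python3 -c "
from h import *
o=readout.get_obs();print(o['torque'])"
```

```text
clock: 14.38
tool_pos: [0.5829, 0.0832, 0.0585]
ee_rot: [-1.155, -2.912, 0.01]
contact_force: [-1.0, -4.4, 5.0]
grip_width: 0.0254
dp [-0.004  0.     0.006] ang [-0.012 -0.008 -0.073] yaw 46.74 pos [0.5829 0.0832 0.0585] f [-1.  -4.4  5. ] j6 -0.79 t 14.375 w 0.0254
[-0.5562562  -0.16795189 -0.03773667]
```

```bash
cat > arm.py <<'E'
from h import *
import sys
n=sys.argv[1];snap('wrist',n);o=readout.get_obs()
H=np.r_[o['tool_pos'][:2],.071];m=M('wrist');g=cv2.imread('pics/raw_'+n).mean(2)
A=np.radians(np.arange(0,360,2));best=[]
Rm=R.from_rotvec(o['ee_rot']).as_matrix();yaw=np.degrees(np.arctan2(Rm[1,1],Rm[0,1]))
for a in A:  # mean darkness along a ray at arm height, 24..42 mm from axis
    P=[H+[r*np.cos(a),r*np.sin(a),0] for r in np.linspace(.022,.042,9)]
    p=w2px('wrist',P,m);best.append(cv2.remap(g.astype(np.float32),p[:,0].astype(np.float32)[None],p[:,1].astype(np.float32)[None],cv2.INTER_LINEAR).mean())
best=np.array(best);rel=(np.degrees(A)-yaw)%360
k=[(int(np.degrees(A[i])),int(rel[i]),int(best[i])) for i in range(180) if best[i]<75 and 40<rel[i]<140]
print('yaw',yaw.round(1),'dark dirs facing camera (world deg, rel jaw, grey):',k,'torque',o['torque'].round(2),'t',o['clock'])
E
python3 arm.py a1.png
python3 -m inch '{"angular":[[0,0,0.15],[0,0,0.3],[0,0,0.45],[0,0,0.6],[0,0,0.75],[0,0,0.9],[0,0,0.9]],"dp":[[0.01,0.007,0.005],[0.01,0.007,0.005],[0.01,0.007,0.005],[0.01,0.007,0.005],[0.01,0.007,0.005],[0.01,0.007,0.005],[0.01,0.007,0.005]],"gripper":[1,1,1,1,1,1,1]}'
python3 arm.py a2.png; python3 plan.py .5831 .083 .058 5
```

```text
yaw 46.8 dark dirs facing camera (world deg, rel jaw, grey): [(140, 93, 71), (142, 95, 70), (144, 97, 68), (146, 99, 66), (148, 101, 63), (150, 103, 61)] torque [-0.6  -0.17 -0.1 ] t 14.425
clock: 15.3
tool_pos: [0.5836, 0.0831, 0.0584]
ee_rot: [-2.094, -2.336, 0.014]
contact_force: [1.1, -6.5, 2.9]
grip_width: 0.0255
yaw 6.3 dark dirs facing camera (world deg, rel jaw, grey): [(98, 91, 72), (100, 93, 71), (102, 95, 70), (104, 97, 69), (106, 99, 68), (108, 101, 66), (110, 103, 64)] torque [-0.94 -0.76 -0.1 ] t 15.35
dp [-0.002 -0.007  0.005] ang [-0.012  0.003  0.029] yaw 6.3 pos [0.5836 0.0832 0.0584] f [ 1.6 -6.5  3. ] j6 -0.08 t 15.35 w 0.0253
```

```bash
python3 -m inch '{"angular":[[0,0,0.12],[0,0,0.24],[0,0,0.36],[0,0,0.45],[0,0,0.45]],"dp":[[0.012,0,0.005],[0.012,0,0.005],[0.012,0,0.005],[0.012,0,0.005],[0.012,0,0.005]],"gripper":[1,1,1,1,1]}'
python3 arm.py a3.png
python3 -m inch '{"angular":[[0,0,0.12],[0,0,0.24],[0,0,0.36],[0,0,0.45],[0,0,0.45]],"dp":[[0.012,-0.003,0.005],[0.012,-0.003,0.005],[0.012,-0.003,0.005],[0.012,-0.003,0.005],[0.012,-0.003,0.005]],"gripper":[1,1,1,1,1]}'
python3 arm.py a4.png; python3 plan.py .5831 .083 .058 -40
```

```text
clock: 15.98
tool_pos: [0.5839, 0.0827, 0.0582]
ee_rot: [-2.474, -1.935, 0.016]
contact_force: [0.5, -7.1, 2.8]
grip_width: 0.0255
yaw -13.9 dark dirs facing camera (world deg, rel jaw, grey): [(78, 91, 72), (80, 93, 71), (82, 95, 70), (84, 97, 69), (86, 99, 68), (88, 101, 66), (90, 103, 65)] torque [-1.33 -0.6  -0.02] t 16.025
clock: 16.65
tool_pos: [0.5841, 0.0832, 0.0581]
ee_rot: [2.774, 1.472, -0.016]
contact_force: [-0.1, -4.2, 4.8]
grip_width: 0.0256
yaw -34.0 dark dirs facing camera (world deg, rel jaw, grey): [(66, 100, 69), (68, 102, 65), (70, 104, 64), (72, 106, 65), (74, 108, 64), (76, 110, 63), (78, 112, 62)] torque [-0.77 -0.32  0.58] t 16.7
dp [-0.008 -0.009  0.001] ang [-0.004  0.013  0.132] yaw -34.04 pos [0.5841 0.0831 0.0581] f [-0.6 -4.1  4.7] j6 0.63 t 16.7 w 0.0251
```

Torque jumped to 0.58 N m and the handle began slipping in the jaws, so the stop is reached after about 1.9 rad. One small extra turn to confirm.

```bash
python3 -m inch '{"angular":[[0,0,0.12],[0,0,0.22],[0,0,0.22]],"dp":[[0.012,-0.005,0],[0.012,-0.005,0],[0.012,-0.005,0]],"gripper":[1,1,1]}'
python3 arm.py a5.png
python3 plan.py .5831 .083 .058 -40
```

```text
clock: 17.08
tool_pos: [0.585, 0.0844, 0.0581]
ee_rot: [2.889, 1.229, -0.014]
contact_force: [3.9, -0.9, 1.4]
grip_width: 0.0254
yaw -43.9 dark dirs facing camera (world deg, rel jaw, grey): [(72, 115, 69), (74, 117, 63), (76, 119, 64), (78, 121, 71)] torque [-0.16 -0.87 -0.17] t 17.125
dp [-0.03  -0.006  0.002] ang [-0.002  0.011 -0.086] yaw -43.87 pos [0.5851 0.0844 0.0582] f [ 2.6 -0.2  0.3] j6 0.8 t 17.125 w 0.0254
```

```bash
python3 -m inch '{"angular":[[0,0,0],[0,0,0],[0,0,0],[0,0,0]],"dp":[[0.005,-0.01,0],[0.01,-0.02,0],[0.02,-0.032,0],[0.02,-0.032,0]],"gripper":[1,1,1,1]}'
python3 plan.py .5831 .083 .058 -40
```

```text
clock: 17.62
tool_pos: [0.5852, 0.0856, 0.0586]
ee_rot: [2.884, 1.232, -0.013]
contact_force: [3.9, -8.0, 2.8]
grip_width: 0.0252
dp [-0.041  0.003  0.008] ang [ 0.001  0.013 -0.083] yaw -43.74 pos [0.5852 0.0856 0.0586] f [ 3.9 -8.   2.8] j6 0.8 t 17.625 w 0.0252
```

```bash
python3 -m inch '{"angular":[[0,0,0],[0,0,0],[0,0,0],[0,0,0],[0,0,0],[0,0,0],[0,0,0],[0,0,0]],"dp":[[0,0,0],[0,0,0],[0,0,0],[0,0,0],[0,0,0],[0,0,-0.3],[0,0,-0.6],[0,0,-1]],"gripper":[0.5,0.3,0,0,0,0,0,0]}'
python3 -m inch '{"angular":[[0,0,0],[0,0,0],[0,0,0]],"dp":[[0,0,-1],[0,0,-1],[0,0,-1]],"gripper":[0,0,0]}'
python3 - <<'E'
from h import *
import pickle
m=M('wrist');pickle.dump(m,open('w6.pkl','wb'));snap('wrist','w6.png')
p=w2px('wrist',[[.5836,.081,.045]])[0];print(p)
x,y=(int(max(0,p[0]-100)),int(max(0,p[1]-80)));print(x,y)
a=cv2.imread('pics/raw_w6.png')[y:y+150,x:x+200];cv2.imwrite('pics/c8.png',cv2.resize(a,None,fx=4,fy=4,interpolation=cv2.INTER_CUBIC))
E
```

```text
clock: 18.62
tool_pos: [0.5849, 0.0863, 0.1388]
ee_rot: [2.885, 1.232, -0.016]
contact_force: [0.3, 0.9, -0.2]
grip_width: 0.0853
clock: 19.0
tool_pos: [0.5867, 0.0871, 0.2206]
ee_rot: [2.883, 1.232, -0.01]
contact_force: [-0.4, 0.7, -0.2]
grip_width: 0.0851
[279.75785231 192.18379661]
179 112
```

View pics/c8.png

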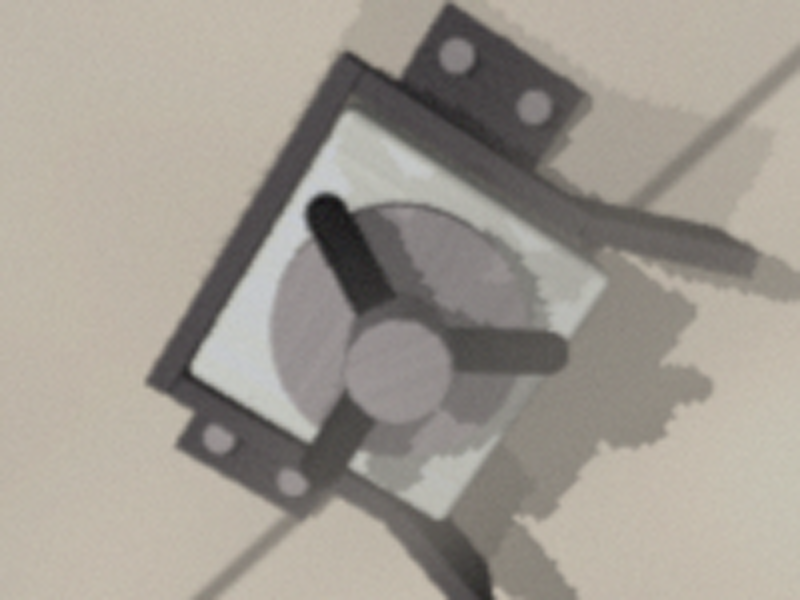

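The last picture shows the foot's back edge, (350,110)–(190,370), against the back wall with no gap. A quick numeric check, then I hand in.

Run:
```python
from h import *
import pickle
m=pickle.load(open('w6.pkl','rb'));u=lambda p:np.array(p,float)/4+[178.6,111.6]
b=np.radians(103.96);bx=np.array([np.cos(b),np.sin(b)]);by=np.array([-bx[1],bx[0]]);B=np.array([.5836,.081])
f=lambda p,z:(lambda q:np.c_[(q-B)@bx,(q-B)@by]*1e3)(px2w('wrist',u(p),z,m)[:,:2]).round(1).tolist()
print('foot corners',f([(350,110),(190,368),(607,278),(440,520)],.045));print('backwall outer corners',f([(347,53),(150,383)],.045));print('hub',f([(400,370)],.094))
q=px2w('wrist',u([(320,208),(555,352),(318,473)]),.07,m)[:,:2]-px2w('wrist',u([(400,370)]),.094,m)[:,:2];print('arms',np.degrees(np.arctan2(q[:,1],q[:,0])))
```

```text
foot corners [[43.7, -43.4], [44.6, 43.1], [-42.1, -42.9], [-42.3, 44.3]]
backwall outer corners [[52.2, -55.7], [52.2, 53.3]]
hub [[0.5, -0.1]]
arms [  75.49495267  -46.03384488 -165.55112863]
```

```bash
python3 -c "
from bench import ticket;print(ticket.close_job())"
```

```text
the job is handed in; nothing more can be done
None
```

The vessel is standing home in the bracket and its handle is screwed clockwise to its stop. I handed the job in at about 19 s of the 72 s allowed.

**What I did:** I gripped the silver vessel by its hub and slid it about 0.24 m into the bracket until it met the back wall. I then turned the handle about 110° (1.9 rad) clockwise, pushed the vessel home once more, let go and raised the arm clear.

**Last checks:**
- **Home:** the foot's back edge is at x = 43.7 to 44.6 mm in the bracket frame. The inner wall measures about 44 mm in the same picture, and it shows no gap. The hub is within 0.5 mm of the home point.
- **Tight:** the torque rose to 0.58 N m and the jaws then slipped on the hub. The arm pointing at about 75° stayed there through a further 10° of turn and after I let go.

**What did not go as planned:**
- **First grasp:** it missed, closing on air above the hub. The finger tips appeared to sit about 20 mm higher than the reported TCP, so I went 20 mm deeper.
- **Near lift:** just after the second grasp the wrist read 6.5 N upward, about the vessel's weight. The foot looked flat in the picture, and I eased off before sliding.
- **Grip width:** it read 25 mm on the 28 mm hub.
- **Bystanders:** I planned every move clear of the beaker, jar and stopper, but did not re-measure them at the end.

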